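# Take the sawn core off the photo turntable and lay it on its ticket

## Task

One piece of sawn drill core lies on its flat on the freely spinning photo turntable, under the clear cover, among three pieces that stand on end. Turn the table until the lying piece has come round to the open front, lift it straight off, and set it down (not drop it) on its flat on the blank paper ticket in the empty bay of the steel tray, centred and lengthwise along the ticket. The three standing pieces must stay standing on the turntable, which must be at rest at the end, and the two cores already in the tray must stay where they are.

Things in the scene. Friction and masses are not known exactly. Their poses are not given: they have to be found in the camera images.
- stand: Fixed stand of the turntable. Origin on the turntable's axis at table height; its x axis points from the open front (-x, towards the robot) to the covered far side. A level clear sheet covers x 20 to 200 mm, y -230 to 230 mm, underside 172 mm above the work surface, a lamp bar on its far edge (top at 200 mm), uprights at x 110, y +-220 mm. The front (x below 20 mm) is open above.
- turntable (a joint): Angle of the passive turntable about stand's origin, rad, anticlockwise from above, unlimited. Friction 0.03 Nm plus 0.03 Nm per rad/s: it coasts on for a second or so (about 0.2 rad from 0.5 rad/s) and yields when touched. Grey disc, radius 185 mm, 12 mm thick, top 45 mm above the work surface, with six pegs on its rim (see peg0).
- peg0 (a point): Centre of the top of one of six upright steel pegs on the disc, 12 mm thick, 50 mm tall (tops 95 mm above the work surface), 60 degrees apart, 170 mm from the axis; push one along the rim to turn the table. At joint angle 0 this one lies on stand's -x side, the front.
- sawn_core: The piece to take: grey drill core 110 mm long, 48 mm diameter with one sawn flat along its length, on which it lies, so it is 36 mm high and widest (48 mm) at 12 mm above the flat. The only piece lying on the turntable, starts under the cover. Origin: centre of the flat; x along its length, z up. About 0.3 to 0.55 kg.
- post_core1: Round piece of core standing on end on the turntable, 48 mm diameter, 65 mm tall. Origin: centre of its underside, z along its axis (up).
- post_core2: Round piece of core standing on end on the turntable, 48 mm diameter, 72 mm tall. Origin: centre of its underside, z along its axis (up).
- post_core3: Round piece of core standing on end on the turntable, 48 mm diameter, 60 mm tall. Origin: centre of its underside, z along its axis (up).
- tray: Fixed steel tray, 216 mm (x) by 340 mm (y), floor 4 mm thick, with three bays side by side in y, each 208 mm long (x), 108 mm wide, centres 112 mm apart; walls and partitions 4 mm thick and 12 mm high above the floor. Origin: centre of its underside, on the work surface.
- ticket: Blank paper ticket, 140 mm by 80 mm, flat on the tray floor in the middle of the empty bay (which of the three varies). Origin: its centre, on the tray floor, 4 mm above the work surface; x along its 140 mm length and along the bay.
- tray_core1: Sawn core like the one to take but 125 mm long, lying in another bay. Origin: centre of its flat, x along its length.
- tray_core2: Sawn core like the one to take but 95 mm long, lying in another bay. Origin: centre of its flat, x along its length.
There are look-alikes about, which are no part of the job. What is shaped like the post_core2 but blue or green is not meant.

How it is judged:
By the outcome, as a careful person would: the job done as asked, in the order asked, and still so for the second after the job is handed in, with the robot touching nothing.
It also fails if it takes over 72 s, if anything falls off the work surface, if the arm or the gripper's body presses on something with over 40 N, if the wrist force passes 120 N, or if a joint passes its speed limit or range.

## Robot

A 7-joint arm with a two-finger parallel gripper is mounted at the origin on the work surface. World frame = base frame: x ahead of the robot, y to its left, z up, the work surface at z = 0. Lengths are in m, angles in rad, forces in N, time in s.
With the tool pointing down it reaches from about 0.4 to 0.85 m from the base axis. Payload 4.5 kg.
Tool frame: the origin (TCP) lies midway between the tips of the shut fingers; the grasp point (between the pads) lies 19 mm behind it; z points along the fingers, y is the line along which they close (so a half turn about z gives the same grasp; the last joint's range is limited). The gripper opens to 88 mm and grips with 3 to 60 N. Pads are 18 mm wide; open, the fingers measure 123 mm over their backs; the gripper's body (75 mm by 187 mm) begins 45 mm behind the grasp point.
Start: joints at [-1.295, 0.689, -0.195, 1.565, 0.157, 0.902, -0.215], TCP at [0.15, 0.607, 0.239] pointing down, gripper open.
Joint ranges: [-3.01, 3.01], [-0.46, 2.08], [-1.47, 1.51], [0.13, 2.56], [-1, 4.14], [0.04, 2.09], [-2.66, 2.66]. Speed limits (rad/s): [2.57, 2.57, 3.14, 3.14, 3.14, 3.14, 3.14].

## Interface

Orientations are given as a unit quaternion [x, y, z, w].
In Python, from plant import sensors, eyes, finish_job gives the robot as it stands.
- The arm moves only by the tool send_rows, never from a script. Its argument "rows" is text: rows parted by semicolons, each of 4 numbers parted by spaces: the shift along the tool's x, y, z normalised to -1 to 1, where 1 is 30 cm, then the turn about the tool's z normalised to -1 to 1, where 1 is 2 pi rad. A call has 1 to 10 rows; each row is the pose to reach, as a shift and turn from the pose commanded when the call began, along the tool's axes at that moment, turning the shorter way round; what a row does not reach only later rows make up. A row lasts 1/12 s, in which the tool goes at most 41.7 mm and 7.16 degrees, less where a joint would pass 70% of its speed; a pose out of reach is approached as far as the arm can. A call with a number of a shift or a turn outside -1 to 1 is refused whole. A call with a gripper value outside its range is refused whole. "jaw" is the closure, from -1 (fully open) to 1 (shut), set as the call begins (left out, the last holds). The fingers move at their own pace and stop on an object; "force" is the grip in N (left out, the last holds). Time passes only in rows, so rows that repeat a pose let the fingers close. It gives the time, the measured TCP pose, the force, the opening and the grip force at its end, in the units of the state.
- sensors.get_state(): the state, without advancing time (a new reading comes with each control period).
- eyes.snapshot(name): name is "side" or "top" or "wrist"; returns (picture, depth): 384x512x3 uint8, red, green, blue; 384x512 float32, m along the optical axis (not along the pixel's ray), 0 where there is no reading.
- eyes.calibration(name): a dict with "fov_y" (degrees; the focal length in pixels is half the picture's height over the tangent of half this angle, whatever the lens; pixels are square), "cx", "cy" (the principal point, pixels), "world_from_camera" (4x4, takes a point from camera to world coordinates). Camera axes: x right, y down, z forward; pixel columns grow to the right and rows downward; lengths in m; the calibration is good to about 2 mm. A picture is of the moment at which its call begins: read the wrist's pose just before it. calibration takes no time and is no camera call; for the wrist camera it gives the pose at the moment of the call.
- finish_job(): hands the job in; it is judged then, once.
The state is a dict: "clock": time; "q": joint angles; "qd": joint speeds; "joint_torque": joint torques, N m; "tool_pos": TCP position; "eef_rot": TCP orientation; "contact_force": force on the tool from outside, world axes, zero at the start; "moment": the same for the moment, N m; "opening": opening from 0.0 (shut) to 1.0 (fully open); "finger_force": force on a finger pad.
Only numpy, scipy, OpenCV 4.12 (cv2) and the standard library are available. Lean on these libraries where they do the work, as an engineer would, in place of code of your own. Each camera call takes 0.05 s, during which the arm holds its last target. There are 200 camera calls.

## Working session

There is one attempt and no reset: what is moved stays moved. The work goes in short steps, Python scripts to look and compute and a tool call to move; the robot and the scene stay as the last step left them, time stands still between calls to the robot, and variables do not carry over. Pictures are saved under pics/ and viewed, at most 10 in all, crops included, and the job is handed in when it is done.

Besides the shell and the picture viewer there is one more tool, called after "Request:" as name(argument=value, ...), one argument or row to a line, values as JSON. send_rows: Moves the arm, as the interface text tells. Scaled input: -1 to 1 covers 30 cm each way for a shift and 2 pi rad each way for a turn. Its arguments: {"type":"object","properties":{"rows":{"type":"string"},"jaw":{"type":"number"},"force":{"type":"number"}},"required":["rows"]}

```bash
mkdir -p pics; ls
cat > h.py <<'E'
import numpy as np,cv2
from plant import sensors,eyes,finish_job
def snap(n,f=None):
    c=eyes.calibration(n);p,d=eyes.snapshot(n)
    if f: cv2.imwrite('pics/'+f,cv2.cvtColor(p,cv2.COLOR_RGB2BGR))
    return c,p,d
def foc(c): return 192/np.tan(np.radians(c['fov_y'])/2)
def ray(c,u,v,z):
    T=np.array(c['world_from_camera']);f=foc(c)
    d=T[:3,:3]@np.array([(u-c['cx'])/f,(v-c['cy'])/f,1]);o=T[:3,3]
    return o+d*(z-o[2])/d[2]
def cloud(c,d):
    T=np.array(c['world_from_camera']);f=foc(c)
    v,u=np.mgrid[:384,:512]
    P=np.stack([(u-c['cx'])/f*d,(v-c['cy'])/f*d,d],-1)
    return P@T[:3,:3].T+T[:3,3]
def proj(c,X):
    T=np.array(c['world_from_camera']);f=foc(c)
    p=T[:3,:3].T@(np.array(X)-T[:3,3]);return p[0]/p[2]*f+c['cx'],p[1]/p[2]*f+c['cy']
E
python3 - <<'E'
from h import *
for n in('top','side'):
    c,p,d=snap(n,n+'0.png');np.savez(n+'0.npz',p=p,d=d);print(n,c)
s=sensors.get_state();print(s)
E
```

```text
pics
top {'fov_y': 56.85074486000698, 'cx': 252.76465868600513, 'cy': 192.6307352693967, 'world_from_camera': array([[-0.02738978, -0.9991166 ,  0.0318719 ,  0.44262844],
       [-0.99961862,  0.02748804,  0.00264884, -0.02055322],
       [-0.00352259, -0.0317872 , -0.99948845,  0.96390771],
       [ 0.        ,  0.        ,  0.        ,  1.        ]])}
side {'fov_y': 48.393279903040984, 'cx': 258.95041456053934, 'cy': 189.46420743862186, 'world_from_camera': array([[ 0.97103724, -0.18694418,  0.14879027,  0.32393192],
       [-0.23864864, -0.72876326,  0.64183405, -0.80360223],
       [-0.01155426, -0.65875336, -0.75227024,  1.01828203],
       [ 0.        ,  0.        ,  0.        ,  1.        ]])}
{'clock': 0.1, 'q': array([-1.29518227,  0.68988517, -0.19452742,  1.56623513,  0.15728508,
        0.90251501, -0.215108  ]), 'qd': array([ 8.80340963e-04, -1.37874114e-03,  1.62704741e-03, -2.46874349e-03,
        1.24680650e-03,  6.75253717e-05,  1.84094207e-03]), 'joint_torque': array([-2.75521495e-03, -5.28504503e+01, -1.27139881e+00, -1.53838384e+01,
       -5.26214240e-02,  2.03775744e-03,  3.89441345e-05]), 'tool_pos': array([0.14956438, 0.60625214, 0.23800105]), 'eef_rot': array([ 1.20580798e-01,  9.92703172e-01, -8.25241577e-04, -4.57780694e-05]), 'contact_force': array([-0.22940274, -0.65287709, -0.52758384]), 'moment': array([ 0.04422502,  0.02395128, -0.01316528]), 'finger_force': 0.0, 'opening': 0.9981067983133093}
```

View pics/top0.png

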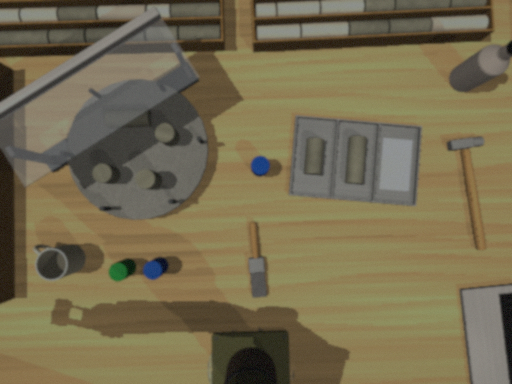

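View pics/side0.png

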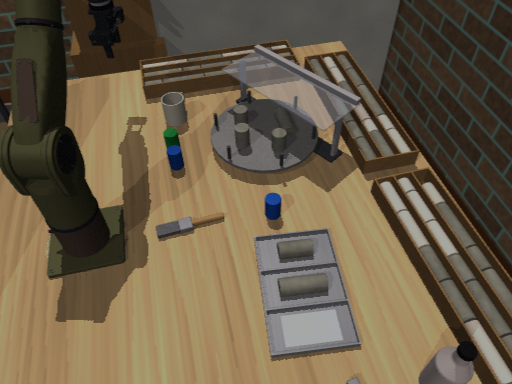

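Top view: the turntable is centred near (138,148). Standing pieces are at (165,132), (104,173) and (147,179). The cover is at upper left, and the blank ticket is in the right-hand bay at (397,163). The side view shows a dark lying piece under the cover near (287,122). The blue and green cans are look-alikes. Next, an enlarged crop to confirm.

Run:
```python
from h import *
t=np.load('top0.npz');s=np.load('side0.npz')
a=cv2.resize(t['p'][65:230,50:220],None,fx=2.3,fy=2.9*0.8,interpolation=cv2.INTER_CUBIC)
b=cv2.resize(s['p'][85:180,200:330],None,fx=3,fy=3,interpolation=cv2.INTER_CUBIC)
im=np.zeros((max(len(a),len(b)),a.shape[1]+b.shape[1],3),np.uint8);im[:len(a),:a.shape[1]]=a;im[:len(b),a.shape[1]:]=b
im=np.clip(im*1.6,0,255).astype(np.uint8)
cv2.imwrite('pics/crop.png',im[:,:,::-1]);print(im.shape)
for n,z in(('top',t),('side',s)):
    c=eyes.calibration(n);P=cloud(c,z['d'])
    if n=='top':
        H=P[...,2];sub=H[75:225:6,60:220:6];print((sub*1000).astype(int))
```

```text
(383, 781, 3)
[[199 189 175 175 176 179 175 176 176 178 181 176 178 177 176 176 178 175
  177 179 179 178 179   0   4   0  -2]
 [181 175 177 178 177 178 180 177 180 177 174 177 177 178 178 179 179 178
  177 178 178 178 177  -2  -3  -2   0]
 [175 175 177 177 176 177 177 179 177 177 177 176 180 177 177 178 179 175
  178 176 178  11   1  -2   0  -2   0]
 [177 177 175 178 177 176 178 178 178 178 179 176 178 180 175 177 178 176
  176 175   3   0   2   0  -2   0   0]
 [177 177 177 177 177 177 177 177 177 176 177 180 176 963 178 175 178 177
   46  46  43  43   1   0   0   0   2]
 [175 178 180 176 176 179 176 177 176 176 178 179 179 175 177 175  44  40
   42  43  43  42  41  -1   0   0   2]
 [178 178 178 177 178 173 174 176 178 177 176 177 178 176 177  49  44  44
   44  45  46  43  45  -2   0   1  -1]
 [178 177 177 177 181 178 179 177 176 173 176 179 179  78  83  51  46  44
   44  49  44  43  45  43   0  -4   1]
 [178 177 179 177 177 180 177 176 178 179 177 175  71  73  70  53  43 108
   46  42  43  42  43  44  -2   1  -1]
 [177 174 176 175 178 176 176 175 180 179  48  43  43  46  47  41 108
[... 1039 characters left out ...]
  41  41   0   2  -1]
 [ -2  -4  -1   0  43  46  43  41  44  46  45  42  46  45  45  74  43  45
   46  45  43  47  45   5   0  -2  -1]
 [  3   0  -1   0  46  46  44  46  43  43  43  45  43  43  45  44  43  47
   43  45  44  46  -1   1  -1  -2  -2]
 [  0   0   1  -2   2  43  45  44  44  44  45  42  42  47  44  44  45  44
   92  73  42   0  -1   0  -2  -1   0]
 [ -4   0  -1   0  -1  -1  -5  95  62  43  44  46  42  45  44  46  44  45
   45  48  -2   0  -1   1   0  -4  -1]
 [ -1  -1   1   0   0   1   0   1  44  45  45  41  46  47  41  46  43  46
    0   1   3  -1   0   0   1   0   2]
 [  1  -1   0   1   2   1  -1  -1   1  -2   1   0  46   0   0  -5   0   2
    0   0   0   0  -1   1  -5   0  -2]]
```

View pics/crop.png

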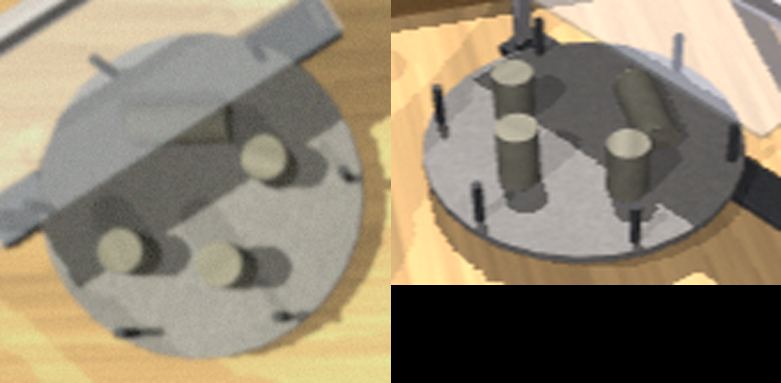

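Run:
```python
from h import *
from scipy.optimize import least_squares
t=np.load('top0.npz');s=np.load('side0.npz')
c=eyes.calibration('top');P=cloud(c,t['d']);H=cv2.medianBlur(P[...,2].astype(np.float32),3)
# disc
M=((H>30)&(H<160)| ((H>.03)&(H<.16))).astype(np.uint8);M[:, :55]=0;M[:,225:]=0;M[:65]=0;M[235:]=0
D=cv2.dilate((H<.015).astype(np.uint8),np.ones((3,3)))
v,u=np.where(M&D&(np.abs(H-.045)<.012))
q=np.array([ray(c,a,b,.045)[:2] for a,b in zip(u,v)])
f=least_squares(lambda x:np.hypot(*(q-x[:2]).T)-x[2],[.55,.25,.185],loss='soft_l1',f_scale=.003)
print('disc',f.x,len(q),f.cost)
o=f.x[:2]
# cover
C=((H>.165)&(H<.19)).astype(np.uint8)
k=max(cv2.findContours(C,0,1)[0],key=cv2.contourArea)
hull=cv2.convexHull(k)[:,0];ap=cv2.approxPolyDP(hull,6,True)[:,0]
print('cover',[(tuple(a),ray(c,*map(float,a),.174)[:2].round(4)) for a in ap])
# posts
n,L,st,ce=cv2.connectedComponentsWithStats(((H>.094)&(H<.13)).astype(np.uint8))
for i in range(1,n):
    if st[i,4]>60:
        m=L==i;z=np.median(H[m]);print('post',ce[i],st[i,4],z,ray(c,*ce[i],z).round(4))
c2=eyes.calibration('side');Q=cloud(c2,s['d']);H2=Q[...,2]
# tray & ticket top
g=cv2.cvtColor(t['p'],cv2.COLOR_RGB2HSV)
T=((g[...,1]<45)&(g[...,2]>110)).astype(np.uint8);T[:,:370]=0;T[:,425:]=0;T[:120]=0;T[205:]=0
k=max(cv2.findContours(T,0,1)[0],key=cv2.contourArea)
r=cv2.minAreaRect(k);print('ticket',r)
bx=np.array([ray(c,*map(float,a),.004)[:2] for a in cv2.boxPoints(r)]);print(bx.round(4),bx.mean(0))
W=cv2.minAreaRect(bx.astype(np.float32));print(W)
# side core colours / depth
print((H2[100:150:4,265:310:4]*1000).astype(int))
print(np.linalg.norm(s['p'][100:150:4,265:310:4].astype(float),axis=-1).astype(int))
# side ticket
g=cv2.cvtColor(s['p'],cv2.COLOR_RGB2HSV)
T=((g[...,1]<30)&(g[...,2]>150)).astype(np.uint8);T[:305]=0;T[350:]=0;T[:,:268]=0;T[:,352:]=0
k=max(cv2.findContours(T,0,1)[0],key=cv2.contourArea)
b=np.array([ray(c2,*map(float,a[0]),.004)[:2] for a in cv2.convexHull(k)],np.float32);print('ticket side',cv2.minAreaRect(b))
```

```text
disc [0.59503618 0.28063448 0.18222844] 347 0.00020168643531030296
cover [((np.int32(160), np.int32(16)), array([0.8739, 0.1807])), ((np.int32(198), np.int32(78)), array([0.7294, 0.0978])), ((np.int32(25), np.int32(186)), array([0.4966, 0.4899])), ((np.int32(0), np.int32(148)), array([0.5835, 0.5454])), ((np.int32(0), np.int32(117)), array([0.6536, 0.5451]))]
post [478.59064327  68.44736842] 342 0.113176994 [ 0.7554 -0.5731  0.1132]
post [164.70426829 132.61585366] 328 0.10955249 [0.6213 0.1912 0.1096]
post [102.12923077 172.68307692] 325 0.10436829 [0.5286 0.3467 0.1044]
post [145.65616046 178.60744986] 349 0.11620926 [0.5103 0.2374 0.1162]
post [250.19666667 367.82      ] 300 0.110266015 [ 0.0547 -0.0008  0.1103]
ticket ((394.844482421875, 163.59959411621094), (34.941307067871094, 72.43118286132812), 4.236394882202148)
[[ 0.4485 -0.3471]
 [ 0.6445 -0.3692]
 [ 0.6347 -0.4635]
 [ 0.439  -0.4409]] [ 0.54166754 -0.4051815 ]
((0.541623592376709, -0.4053293764591217), (0.0947985053062439, 0.1980818212032318), 83.57747650146484)
[[  46   52  176  178  180  176  179  178  180  180  176  18
[... 843 characters left out ...]
1 213 241 250 250]
 [ 98 103  98  98 103 109 169 177 211 236 253 252]
 [102  99 102 102 105  88  80 127 172 218 219 249]
 [100 100  98  96 107 100  72  95 109 164 173 221]
 [100  97  99  76 104 101  83  84 103 101 122 172]
 [105 101 103 105  94 101  96  66  99 106 102 103]
 [102 105 105 186 146 109  83  79  82 103 105 102]
 [102 105 175 193 168 185  75  83  94 104  98 103]
 [107 103  98 190 165  63  84  80 102 102  98 101]
 [190 191  80  90  88  66  82  77  98 103 100 100]
 [189 189  86  92  84  61  82 105 102 103 100  98]
 [187 193  85  91  86  69 103 103 102 106 100 102]]
ticket side ((0.5402676463127136, -0.40712177753448486), (0.08054244518280029, 0.14114205539226532), 83.38607788085938)
```

Run:
```python
from h import *
t=np.load('top0.npz');s=np.load('side0.npz')
c=eyes.calibration('top');c2=eyes.calibration('side');P=cloud(c,t['d']);Q=cloud(c2,s['d'])
o=np.array([.595,.282]);a=np.radians(30.7);R=np.array([[np.cos(a),np.sin(a)],[-np.sin(a),np.cos(a)]])
posts=np.array([[.6213,.1912],[.5286,.3467],[.5103,.2374]]);print('posts stand',((posts-o)@R.T).round(4))
def sel(P,lo,hi):
    X=P.reshape(-1,3);X=X[(X[:,2]>lo)&(X[:,2]<hi)]
    m=(np.hypot(*(X[:,:2]-o).T)<.15)&np.all([np.hypot(*(X[:,:2]-p).T)>.034 for p in posts],0)
    return X[m]
for n,A in(('top',P),('side',Q)):
    X=sel(A,.058,.09);print(n,len(X));st=(X[:,:2]-o)@R.T
    r=cv2.minAreaRect(X[:,:2].astype(np.float32));print(r,np.c_[X.min(0),X.max(0)].round(3).tolist())
    Y=sel(A,.074,.09)
    if len(Y)>10: print(len(Y),cv2.fitLine(Y[:,:2].astype(np.float32),cv2.DIST_HUBER,0,.01,.01).ravel(),cv2.minAreaRect(Y[:,:2].astype(np.float32)))
# pegs: dark pixels, top view & side view
for n,c_,A in(('top',c,t),('side',c2,s)):
    H=(P if n=='top' else Q)[...,2]
    g=A['p'].max(-1);M=((H>.075)&(H<.105)).astype(np.uint8);
    N,L,st,ce=cv2.connectedComponentsWithStats(M)
    for i in range(1,N):
        if 2<=st[i,4]<300:
            vv,uu=np.where(L==i);w=ray(c_,uu.mean(),vv.mean(),.093)[:2]-o
            if .13<np.hypot(*w)<.2: print(n,'peg',uu.mean(),vv.mean(),st[i,4],np.hypot(*w).round(3),np.degrees(np.arctan2(*(R@w)[::-1])).round(1))
```

```text
posts stand [[-0.0237 -0.0915]
 [-0.0241  0.0895]
 [-0.0956  0.0049]]
top 233
((0.6567320823669434, 0.26668408513069153), (0.03335411101579666, 0.07719677686691284), 31.918426513671875) [[0.65, 0.691], [0.242, 0.308], [0.059, 0.084]]
111 [ 0.32201275 -0.9467353   0.6660848   0.25680822] ((0.6615375280380249, 0.26047661900520325), (0.0220708679407835, 0.05306553468108177), 30.306867599487305)
side 321
((0.6712175607681274, 0.2943050265312195), (0.046398602426052094, 0.11617172509431839), 0.1597006618976593) [[0.648, 0.695], [0.236, 0.352], [0.058, 0.087]]
215 [ 0.03437243 -0.9994091   0.6696451   0.29384455] ((0.6706904768943787, 0.2929944396018982), (0.039291515946388245, 0.11340326815843582), 1.3493268489837646)
top peg 198.84615384615384 138.73076923076923 26 0.171 -116.6
top peg 170.5 201.0 26 0.17 -175.7
top peg 102.4 208.02857142857144 35 0.168 124.6
side peg 248.0 93.6842105263158 19 0.158 65.6
side peg 214.63636363636363 115.86363636363636 22 0.167 126.8
side peg 313.5238095238095 129.0952380952381 21 0.171 -60.6
side peg 227.72727272727272 148.13636363636363 22 0.176 -174.6
side peg 280.56 156.04 25 0.18 -117.7
```

Core: centre (0.6705, 0.2935), axis about 92°. Stand yaw is 30.7°. The core needs about -151° of table turn, which I'll do in two peg grips. First I'll go above the peg at stand angle -116°.

Request:
send_rows(
  rows="-0.938 -0.617 0 -0.1238;-0.938 -0.617 0 -0.1238;-0.938 -0.617 0 -0.1238;-0.938 -0.617 0 -0.1238;-0.938 -0.617 0 -0.1238;-0.938 -0.617 0 -0.1238;-0.938 -0.617 0 -0.1238;-0.938 -0.617 0 -0.1238;-0.938 -0.617 0 -0.1238;-0.938 -0.617 0 -0.1238",
  jaw=0.1,
  force=10,
)

```text
clock: 0.93
tool_pos: [0.3812, 0.3563, 0.2382]
eef_rot: [-0.261, 0.965, -0.001, -0.0]
contact_force: [-0.7, -0.3, 0.5]
opening: 0.449
finger_force: 0.0
```

```bash
cat >> h.py <<'E'
O=np.array([.595,.282]);A0=np.radians(30.7)
RS=np.array([[np.cos(A0),-np.sin(A0)],[np.sin(A0),np.cos(A0)]])
def S2W(p): return RS@np.array(p)+O
def pose():
    s=sensors.get_state();from scipy.spatial.transform import Rotation as Ro
    M=Ro.from_quat(s['eef_rot']).as_matrix();return s,np.array(s['tool_pos']),M
def go(xyz,hd=None):
    "normalised row to bring TCP to xyz with tool y heading hd (deg)"
    s,p,M=pose();h=np.degrees(np.arctan2(M[1,1],M[0,1]))
    t=0 if hd is None else -((hd-h+90)%180-90)/360
    d=M.T@(np.array(xyz)-p)
    print('t',round(s['clock'],2),'pos',p.round(4),'h',round(h,1),'row',(d/.3).round(4),round(t,4),'rows',round(np.linalg.norm(d)/.0417,1))
E
python3 - <<'E'
from h import *
go([.608,.1125,.17],120.7)
E
```

```text
t 0.93 pos [0.3812 0.3563 0.2382] h 120.3 row [-0.2433 -1.0827  0.2294] -0.0012 rows 8.2
```

Request:
send_rows(
  rows="-0.243 -0.99 0.15 -0.001;-0.243 -0.99 0.15 -0.001;-0.243 -0.99 0.15 -0.001;-0.243 -0.99 0.15 -0.001;-0.243 -0.99 0.15 -0.001;-0.243 -0.99 0.15 -0.001;-0.243 -0.99 0.15 -0.001;-0.243 -0.99 0.15 -0.001;-0.243 -0.99 0.15 -0.001;-0.243 -0.99 0.15 -0.001",
)

```text
clock: 1.77
tool_pos: [0.5925, 0.1429, 0.1931]
eef_rot: [-0.268, 0.963, 0.001, -0.0]
contact_force: [-0.2, 1.0, -0.7]
opening: 0.451
finger_force: 0.0
```

Run:
```python
from h import *
c,p,d=snap('wrist','w1.png');P=cloud(c,d)
M=((P[...,2]>.085)&(P[...,2]<.102)).astype(np.uint8)
N,L,st,ce=cv2.connectedComponentsWithStats(M)
for i in range(1,N):
    if st[i,4]>40:
        w=ray(c,*ce[i],.095)[:2];q=RS.T@(w-O);print(ce[i],st[i,4],w.round(4),np.hypot(*q).round(4),np.degrees(np.arctan2(q[1],q[0])).round(1))
go([.608,.1125,.066],120.7)
```

```text
[373.41101695  86.38983051] 236 [0.4562 0.1831] 0.1704 -175.2
[364.97948718 163.61794872] 390 [0.512  0.2188] 0.1043 -173.4
[212.23225806 190.21290323] 155 [0.607  0.1107] 0.1718 -116.7
[271.90397351 223.89072848] 302 [0.6073 0.178 ] 0.1047 -113.9
[440.28548387 231.38548387] 620 [0.5274 0.327 ] 0.0813 115.7
[227.01459854 329.59124088] 137 [0.7455 0.2053] 0.1689 -57.7
t 1.82 pos [0.5917 0.1445 0.1936] h 121.2 row [ 0.009  -0.1203  0.4251] 0.0015 rows 3.2
```

View pics/w1.png

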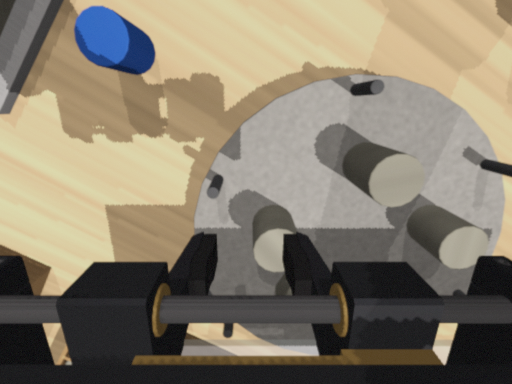

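The wrist view shows the wanted peg near (213,187) and the next ones at (368,88) and (228,328). The blue can is out of the way. Lower onto the peg and grip it.

Request:
send_rows(
  rows="0.0145 -0.123 0.15 0.001;0.0145 -0.123 0.15 0.001;0.0145 -0.123 0.28 0.001;0.0145 -0.123 0.4 0.001;0.0145 -0.123 0.425 0.001;0.0145 -0.123 0.425 0.001",
)

```text
clock: 2.32
tool_pos: [0.6054, 0.1088, 0.064]
eef_rot: [-0.266, 0.964, 0.0, -0.003]
contact_force: [0.0, -0.1, 0.3]
opening: 0.453
finger_force: 0.0
```

Request:
send_rows(
  rows="0 0 0 0;0 0 0 0;0 0 0 0;0 0 0 0;0 0 0 0;0 0 0 0",
  jaw=1,
  force=12,
)

```text
clock: 2.82
tool_pos: [0.6095, 0.1106, 0.0681]
eef_rot: [-0.265, 0.964, 0.002, 0.002]
contact_force: [-0.3, 4.2, 6.9]
opening: 0.127
finger_force: 12.0
```

Run:
```python
from h import *
s,p,M=pose();print(s['clock'],p,s['opening'],s['finger_force'],s['contact_force'].round(1))
q=RS.T@(p[:2]-O);r=np.hypot(*q);a0=np.degrees(np.arctan2(q[1],q[0]));print(r,a0)
# arc: rotate about O by -75.5 with ramp
ph=np.concatenate([[1,2.5],np.arange(6.5,72,4),[72.5,74.5,75.5]]);ph=np.r_[ph,75.5]
rows=[]
for f in ph:
    a=np.radians(a0-f);rr=r+(.170-r)*f/75.5
    w=S2W([rr*np.cos(a),rr*np.sin(a)]);d=M.T@np.r_[w-p[:2],0]/.3;rows.append(d[:2])
# group into calls of 10, offsets relative to the call's start
b=np.zeros(2)
for i in range(0,len(rows),10):
    print('; '.join(f'{x:.3f} {y:.3f} 0 0' for x,y in np.array(rows[i:i+10])-b));b=rows[min(i+9,len(rows)-1)]
```

```text
2.8167 [0.60951184 0.11059803 0.06810244] 0.12656300415896654 11.996896583586931 [-0.3  4.2  6.9]
0.17201520181270297 -115.8605623013301
0.009 0.005 0 0; 0.022 0.012 0 0; 0.056 0.032 0 0; 0.089 0.055 0 0; 0.120 0.080 0 0; 0.149 0.107 0 0; 0.177 0.137 0 0; 0.202 0.168 0 0; 0.225 0.200 0 0; 0.245 0.234 0 0
0.018 0.035 0 0; 0.034 0.072 0 0; 0.047 0.110 0 0; 0.057 0.148 0 0; 0.065 0.187 0 0; 0.069 0.226 0 0; 0.072 0.266 0 0; 0.071 0.306 0 0; 0.067 0.345 0 0; 0.065 0.365 0 0
-0.003 0.019 0 0; -0.005 0.029 0 0; -0.005 0.029 0 0
```

Request:
send_rows(
  rows="0.009 0.005 0 0; 0.022 0.012 0 0; 0.056 0.032 0 0; 0.089 0.055 0 0; 0.120 0.080 0 0; 0.149 0.107 0 0; 0.177 0.137 0 0; 0.202 0.168 0 0; 0.225 0.200 0 0; 0.245 0.234 0 0",
)

```text
clock: 3.65
tool_pos: [0.5106, 0.1306, 0.0675]
eef_rot: [-0.264, 0.964, -0.0, 0.002]
contact_force: [1.3, 0.9, 6.5]
opening: 0.126
finger_force: 12.0
```

Request:
send_rows(
  rows="0.018 0.035 0 0; 0.034 0.072 0 0; 0.047 0.110 0 0; 0.057 0.148 0 0; 0.065 0.187 0 0; 0.069 0.226 0 0; 0.072 0.266 0 0; 0.071 0.306 0 0; 0.067 0.345 0 0; 0.065 0.365 0 0",
)

```text
clock: 4.48
tool_pos: [0.4361, 0.2157, 0.0669]
eef_rot: [-0.265, 0.964, 0.0, 0.0]
contact_force: [-1.2, 0.4, 7.0]
opening: 0.134
finger_force: 12.0
```

Request:
send_rows(
  rows="-0.003 0.019 0 0; -0.005 0.029 0 0; -0.005 0.029 0 0;-0.005 0.029 0 0;-0.005 0.029 0 0",
)

```text
clock: 4.9
tool_pos: [0.4337, 0.2223, 0.0668]
eef_rot: [-0.265, 0.964, -0.001, 0.0]
contact_force: [-2.2, -0.6, 6.2]
opening: 0.13
finger_force: 12.0
```

Run:
```python
from h import *
s,p,M=pose();print(s['clock'],p,s['opening'],s['finger_force'],s['contact_force'].round(1))
q=RS.T@(p[:2]-O);r=np.hypot(*q);a0=np.degrees(np.arctan2(q[1],q[0]));print(r,a0)
snap('side','s1.png')
w=S2W([.170*np.cos(np.radians(a0+60)),.170*np.sin(np.radians(a0+60))]);print(w);go([*w,.12],120.7);go([*w,.067],120.7)
```

```text
4.9 [0.43369874 0.222348   0.06682661] 0.13047288019194053 12.001570905558765 [-2.2 -0.6  6.2]
0.17197807461999892 169.59526708352337
[0.56634296 0.11443278]
t 4.95 pos [0.4337 0.2223 0.0668] h 120.7 row [-0.1969 -0.5349 -0.1766] -0.0001 rows 4.3
t 4.95 pos [0.4337 0.2223 0.0668] h 120.7 row [-0.1968 -0.5347  0.    ] -0.0001 rows 4.1
```

View pics/s1.png

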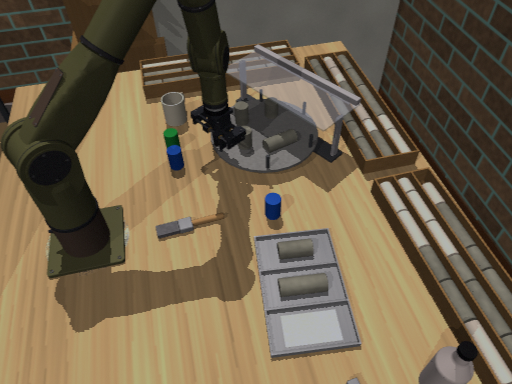

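The core has come round to about (282,140) in the side view and all three posts are standing. Regrip the next peg.

Request:
send_rows(
  rows="0 0 0 0;0 0 0 0;0 0 0 0;0 0 -0.05 0;0 0 -0.15 0;0 0 -0.18 0;0 0 -0.18 0",
  jaw=0.1,
)

```text
clock: 5.53
tool_pos: [0.4347, 0.2237, 0.122]
eef_rot: [-0.265, 0.964, 0.001, 0.002]
contact_force: [-0.7, 0.1, -0.5]
opening: 0.448
finger_force: 0.0
```

Request:
send_rows(
  rows="-0.197 -0.535 0 0;-0.197 -0.535 0 0;-0.197 -0.535 0 0;-0.197 -0.535 0 0;-0.197 -0.535 0 0;-0.197 -0.535 0 0;-0.197 -0.535 0 0",
)

```text
clock: 6.12
tool_pos: [0.5651, 0.1153, 0.119]
eef_rot: [-0.265, 0.964, 0.0, -0.001]
contact_force: [-0.7, 0.1, -0.3]
opening: 0.447
finger_force: 0.0
```

Run:
```python
from h import *
c,p,d=snap('wrist');P=cloud(c,d)
M=((P[...,2]>.085)&(P[...,2]<.102)).astype(np.uint8)
N,L,st,ce=cv2.connectedComponentsWithStats(M)
for i in range(1,N):
    if st[i,4]>40:
        w=ray(c,*ce[i],.095)[:2];q=RS.T@(w-O);print(ce[i],st[i,4],w.round(4),np.hypot(*q).round(4),np.degrees(np.arctan2(q[1],q[0])).round(1))
        if np.hypot(*q)>.15:go([*w,.066],120.7)
c,p,d=snap('top','t1.png');P=cloud(c,d);H=P[...,2]
M=((H>.058)&(H<.09)).astype(np.uint8);M[:,:70]=0;M[:,215:]=0;M[:70]=0;M[225:]=0
N,L,st,ce=cv2.connectedComponentsWithStats(M)
for i in range(1,N):
    if st[i,4]>150: X=P[L==i][:,:2].astype(np.float32);print(ce[i],cv2.minAreaRect(X),(RS.T@(cv2.minAreaRect(X)[0]-O)).round(4))
```

```text
[495.9907919 146.1786372] 543 [0.4368 0.2199] 0.17 170.7
t 6.17 pos [0.5645 0.1165 0.1193] h 120.8 row [0.1887 0.514  0.1788] 0.0003 rows 4.1
[246.93506494 224.44155844] 308 [0.5633 0.1123] 0.1727 -131.3
t 6.17 pos [0.5645 0.1165 0.1193] h 120.8 row [ 0.0104 -0.0102  0.1776] 0.0003 rows 1.3
[405.486 232.536] 1000 [0.5121 0.2109] 0.1092 -170.1
```

Request:
send_rows(
  rows="0.008 -0.01 0.0 0;0.008 -0.01 0.1 0;0.008 -0.01 0.175 0;0.008 -0.01 0.175 0;0.008 -0.01 0.175 0",
)

```text
clock: 6.63
tool_pos: [0.5642, 0.112, 0.0672]
eef_rot: [-0.266, 0.964, 0.0, -0.001]
contact_force: [-0.2, 0.5, -0.0]
opening: 0.452
finger_force: 0.0
```

Request:
send_rows(
  rows="0 0 0 0;0 0 0 0;0 0 0 0;0 0 0 0;0 0 0 0;0 0 0 0",
  jaw=1,
  force=12,
)

```text
clock: 7.13
tool_pos: [0.5665, 0.1128, 0.0686]
eef_rot: [-0.265, 0.964, 0.001, 0.001]
contact_force: [-0.1, 2.3, 4.3]
opening: 0.13
finger_force: 12.0
```

Run:
```python
from h import *
s,p,M=pose();print(s['clock'],p,s['opening'],s['finger_force'],s['contact_force'].round(1))
q=RS.T@(p[:2]-O);r=np.hypot(*q);a0=np.degrees(np.arctan2(q[1],q[0]));print(r,a0)
ph=np.r_[[1,2.5],np.arange(6.5,73,4),[72.5,74.5,76,76]]
rows=[]
for f in ph:
    a=np.radians(a0-f);rr=r+(.171-r)*f/76
    w=S2W([rr*np.cos(a),rr*np.sin(a)]);d=M.T@np.r_[w-p[:2],0]/.3;rows.append(d[:2])
b=np.zeros(2)
for i in range(0,len(rows),10):
    print('; '.join(f'{x:.3f} {y:.3f} 0 0' for x,y in np.array(rows[i:i+10])-b));b=rows[min(i+9,len(rows)-1)]
```

```text
7.1333 [0.56652507 0.11276817 0.06864902] 0.1298799170111224 11.999820121563971 [-0.1  2.3  4.3]
0.17161070098867248 -130.25111867293165
0.008 0.007 0 0; 0.019 0.017 0 0; 0.047 0.045 0 0; 0.073 0.075 0 0; 0.097 0.107 0 0; 0.119 0.140 0 0; 0.138 0.175 0 0; 0.155 0.211 0 0; 0.169 0.248 0 0; 0.181 0.287 0 0
0.009 0.039 0 0; 0.015 0.078 0 0; 0.019 0.118 0 0; 0.019 0.158 0 0; 0.017 0.197 0 0; 0.013 0.237 0 0; 0.005 0.276 0 0; -0.005 0.315 0 0; -0.018 0.352 0 0; -0.026 0.371 0 0
-0.008 0.018 0 0; -0.015 0.032 0 0; -0.015 0.032 0 0
```

Request:
send_rows(
  rows="0.008 0.007 0 0; 0.019 0.017 0 0; 0.047 0.045 0 0; 0.073 0.075 0 0; 0.097 0.107 0 0; 0.119 0.140 0 0; 0.138 0.175 0 0; 0.155 0.211 0 0; 0.169 0.248 0 0; 0.181 0.287 0 0",
)

```text
clock: 7.97
tool_pos: [0.475, 0.157, 0.0683]
eef_rot: [-0.264, 0.965, -0.001, 0.0]
contact_force: [1.6, 0.3, 5.0]
opening: 0.134
finger_force: 12.0
```

Request:
send_rows(
  rows="0.009 0.039 0 0; 0.015 0.078 0 0; 0.019 0.118 0 0; 0.019 0.158 0 0; 0.017 0.197 0 0; 0.013 0.237 0 0; 0.005 0.276 0 0; -0.005 0.315 0 0; -0.018 0.352 0 0; -0.026 0.371 0 0",
)

```text
clock: 8.8
tool_pos: [0.424, 0.2597, 0.0677]
eef_rot: [-0.266, 0.964, 0.001, 0.0]
contact_force: [0.6, -0.9, 3.3]
opening: 0.126
finger_force: 12.0
```

Request:
send_rows(
  rows="-0.008 0.018 0 0; -0.015 0.032 0 0; -0.015 0.032 0 0;-0.015 0.032 0 0;-0.015 0.032 0 0;-0.015 0.032 0 0",
)

```text
clock: 9.3
tool_pos: [0.4236, 0.2671, 0.0677]
eef_rot: [-0.265, 0.964, -0.0, -0.0]
contact_force: [-1.1, -1.5, 5.6]
opening: 0.132
finger_force: 12.0
```

Request:
send_rows(
  rows="0 0 0 0;0 0 0 0;0 0 0 0;0 0 -0.05 0;0 0 -0.15 0;0 0 -0.28 0;0 0 -0.42 0;0 0 -0.55 0;0 0 -0.6 0;0 0 -0.6 0",
  jaw=0.1,
)

```text
clock: 10.13
tool_pos: [0.4258, 0.2694, 0.2515]
eef_rot: [-0.264, 0.964, 0.001, 0.004]
contact_force: [-0.3, 0.5, 0.8]
opening: 0.452
finger_force: 0.0
```

Run:
```python
from h import *
c,p,d=snap('side','s2.png');P=cloud(c,d);H=P[...,2]
def core(P):
    X=P.reshape(-1,3);q=(X[:,:2]-O)@RS
    k=(X[:,2]>.057)&(X[:,2]<.088)&(abs(q[:,0]+.078)<.045)&(abs(q[:,1])<.075)
    X=X[k];r=cv2.minAreaRect(X[:,:2].astype(np.float32));print(len(X),r,(RS.T@(np.array(r[0])-O)).round(4))
core(P)
c,p,d=snap('top','t2.png');core(cloud(c,d))
w=S2W([-.085,-.009]);print(w);go([*w,.22],30.7)
```

```text
443 ((0.5269575119018555, 0.24428218603134155), (0.06461875885725021, 0.1558752954006195), 20.234176635742188) [-0.0778  0.0023]
859 ((0.5280486345291138, 0.2453913390636444), (0.06220666319131851, 0.15108641982078552), 20.575109481811523) [-0.0763  0.0027]
[0.52650744 0.23086518]
t 10.23 pos [0.424  0.2676 0.2477] h 120.7 row [-0.2315 -0.2796  0.0927] 0.2499 rows 2.7
```

View pics/t2.png

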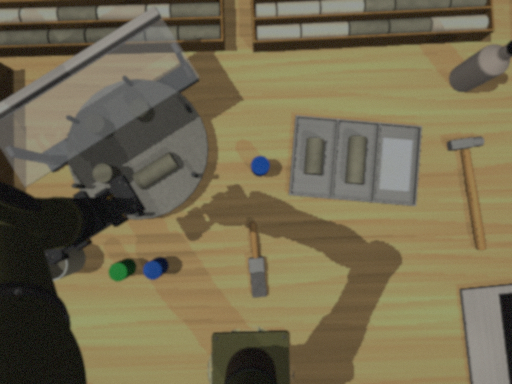

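The core is at (157,170) in the top view, now in the open front. Hover over it with the jaw open and measure closely.

Request:
send_rows(
  rows="-0.23 -0.28 0.07 0.249;-0.23 -0.28 0.07 0.249;-0.23 -0.28 0.07 0.249;-0.23 -0.28 0.07 0.249;-0.23 -0.28 0.07 0.249;-0.23 -0.28 0.07 0.249;-0.23 -0.28 0.07 0.249;-0.23 -0.28 0.07 0.249;-0.23 -0.28 0.07 0.249;-0.23 -0.28 0.07 0.249",
  jaw=-1,
)

```text
clock: 11.07
tool_pos: [0.5248, 0.2301, 0.2243]
eef_rot: [0.352, 0.936, -0.002, -0.001]
contact_force: [-0.4, -0.8, -0.1]
opening: 0.999
finger_force: 0.0
```

Run:
```python
from h import *
def core(n,f=None):
    c,p,d=snap(n,f);P=cloud(c,d);H=P[...,2]
    q=(P[...,:2]-O)@RS
    M=((H>.066)&(H<.089)&(np.hypot(q[...,0]+.078,q[...,1])<.09)).astype(np.uint8)
    M=cv2.morphologyEx(M,cv2.MORPH_OPEN,np.ones((3,3),np.uint8))
    N,L,st,ce=cv2.connectedComponentsWithStats(M)
    for i in range(1,N):
        if st[i,4]>60: 
            X=P[L==i].astype(np.float32);r=cv2.minAreaRect(X[:,:2]);print(n,ce[i],len(X),np.round(r[0],4),np.round(r[1],3),round(r[2],1),(RS.T@(np.array(r[0])-O)).round(4))
            Y=X[X[:,2]>.076];print(cv2.fitLine(Y[:,:2],cv2.DIST_HUBER,0,.001,.001).ravel())
core('wrist','w2.png');core('top');core('side')
go([.5265,.231,.2],30.7)
```

```text
Traceback (most recent call last):
cv2.error: OpenCV(4.12.0) /io/opencv/modules/imgproc/src/convhull.cpp:143: error: (-215:Assertion failed) total >= 0 && (depth == CV_32F || depth == CV_32S) in function 'convexHull'
```

View pics/w2.png

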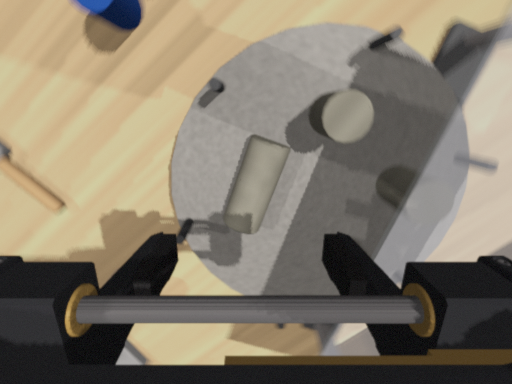

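```bash
cat >> h.py <<'E'
def core(n,f=None):
    c,p,d=snap(n,f);P=cloud(c,d);H=P[...,2]
    q=(P[...,:2]-O)@RS
    M=((H>.063)&(H<.089)&(np.hypot(q[...,0]+.078,q[...,1])<.09)).astype(np.uint8)
    M=cv2.morphologyEx(M,cv2.MORPH_OPEN,np.ones((3,3),np.uint8))
    N,L,st,ce=cv2.connectedComponentsWithStats(M)
    for i in range(1,N):
        if st[i,4]>60:
            X=np.ascontiguousarray(P[L==i][:,:2],np.float32);r=cv2.minAreaRect(X)
            print(n,ce[i].round(),len(X),np.round(r[0],4),np.round(r[1],3),round(r[2],1),'stand',(RS.T@(np.array(r[0])-O)).round(4))
E
python3 - <<'E'
from h import *
core('wrist');core('top');core('side')
go([.5265,.231,.2],30.7)
E
```

```text
wrist [313. 121.] 61 [0.522  0.3226] [0.002 0.018] 74.4 stand [-0.0421  0.0722]
wrist [255. 184.] 3697 [0.535  0.2283] [0.047 0.111] 30.4 stand [-0.079  -0.0156]
top [163. 164.] 389 [0.5458 0.2111] [0.046 0.068] 30.3 stand [-0.0785 -0.0359]
side [249. 140.] 352 [0.5311 0.2248] [0.041 0.115] 29.8 stand [-0.0842 -0.0166]
t 11.27 pos [0.5252 0.2306 0.2252] h 49.3 row [-0.0025  0.0042  0.084 ] 0.0517 rows 0.6
```

The lying core is at (255,184) in the wrist view, with width axis 30.3° and centre about (0.533, 0.227). The standing posts and pegs are clear of the fingers. I'll set the gripper 7 mm towards the front so its body clears the cover.

Run:
```python
from h import *
go([.5284,.2238,.14],30.3)
```

```text
t 11.27 pos [0.5252 0.2306 0.2252] h 49.3 row [-0.023  -0.0092  0.284 ] 0.0528 rows 2.1
```

Request:
send_rows(
  rows="-0.023 -0.009 0 0.0528;-0.023 -0.009 0 0.0528;-0.023 -0.009 0 0.0528;-0.023 -0.009 0.13 0.0528;-0.023 -0.009 0.25 0.0528;-0.023 -0.009 0.284 0.0528;-0.023 -0.009 0.284 0.0528;-0.023 -0.009 0.284 0.0528;-0.023 -0.009 0.284 0.0528",
)

```text
clock: 12.02
tool_pos: [0.5306, 0.2248, 0.143]
eef_rot: [0.499, 0.867, 0.001, 0.001]
contact_force: [0.5, 0.5, -0.2]
opening: 0.997
finger_force: 0.0
```

Run:
```python
from h import *
core('wrist');core('side')
go([.5284,.2238,.051],30.3)
```

```text
wrist [303.  90.] 196 [0.5202 0.3241] [0.004 0.024] 68.9 stand [-0.0428  0.0743]
wrist [256. 199.] 6537 [0.5354 0.2284] [0.047 0.11 ] 30.3 stand [-0.0786 -0.0156]
side [249. 140.] 357 [0.531  0.2246] [0.044 0.114] 31.8 stand [-0.0843 -0.0167]
t 12.12 pos [0.5307 0.2249 0.1433] h 30.1 row [ 0.0008 -0.0095  0.3077] -0.0006 rows 2.2
```

Request:
send_rows(
  rows="0.001 -0.007 0.06 0;0.001 -0.007 0.12 0;0.001 -0.007 0.18 0;0.001 -0.007 0.24 0;0.001 -0.007 0.29 0;0.001 -0.007 0.308 0;0.001 -0.007 0.308 0;0.001 -0.007 0.308 0",
)

```text
clock: 12.78
tool_pos: [0.5281, 0.2239, 0.0501]
eef_rot: [0.499, 0.866, 0.001, 0.0]
contact_force: [-0.6, 0.2, 0.0]
opening: 1.002
finger_force: 0.0
```

Request:
send_rows(
  rows="0 0 0 0;0 0 0 0;0 0 0 0;0 0 0 0;0 0 0 0;0 0 0 0;0 0 0 0",
  jaw=1,
  force=25,
)

```text
clock: 13.37
tool_pos: [0.5292, 0.2248, 0.0498]
eef_rot: [0.499, 0.866, 0.002, 0.001]
contact_force: [3.8, 2.3, 2.3]
opening: 0.531
finger_force: 25.0
```

Request:
send_rows(
  rows="0 0 0 0;0 0 0 0;0 0 0 0",
)

```text
clock: 13.62
tool_pos: [0.529, 0.2247, 0.0497]
eef_rot: [0.499, 0.866, 0.002, 0.001]
contact_force: [4.4, 2.7, 4.2]
opening: 0.529
finger_force: 25.0
```

Request:
send_rows(
  rows="0 0 0 0;0 0 -0.02 0;0 0 -0.06 0;0 0 -0.12 0;0 0 -0.2 0;0 0 -0.3 0;0 0 -0.42 0;0 0 -0.54 0;0 0 -0.62 0;0 0 -0.65 0",
  force=35,
)

```text
clock: 14.45
tool_pos: [0.5273, 0.223, 0.2476]
eef_rot: [0.5, 0.866, 0.001, 0.001]
contact_force: [1.7, -0.6, -4.4]
opening: 0.528
finger_force: 35.0
```

Run:
```python
from h import *
s=sensors.get_state();print(s['opening'],s['finger_force'],s['contact_force'].round(2))
c,p,d=snap('wrist','w3.png')
go([.5405,-.4065,.245],83.4)
```

```text
0.5283574214254906 34.998058676719666 [ 1.74 -0.62 -4.4 ]
t 14.5 pos [0.5276 0.2232 0.2473] h 30.1 row [-1.8384 -1.0139  0.0056] -0.1482 rows 15.1
```

View pics/w3.png

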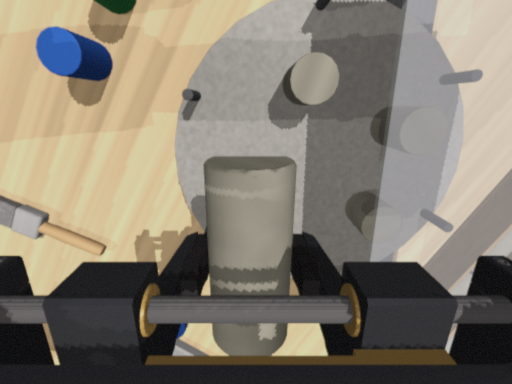

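The core is held (4.4 N) and all three posts are standing. Carry it to the tray.

Request:
send_rows(
  rows="-0.02 -0.011 0 -0.003;-0.08 -0.044 0 -0.01;-0.17 -0.094 0 -0.02;-0.28 -0.154 0 -0.035;-0.39 -0.215 0 -0.05;-0.5 -0.276 0 -0.065;-0.61 -0.336 0 -0.08;-0.72 -0.397 0 -0.095;-0.83 -0.458 0 -0.11;-0.94 -0.518 0 -0.12",
)

```text
clock: 15.33
tool_pos: [0.5312, -0.1007, 0.2412]
eef_rot: [0.143, 0.99, -0.0, -0.004]
contact_force: [0.4, 0.0, -5.0]
opening: 0.533
finger_force: 35.0
```

Run:
```python
from h import *
go([.5405,-.4065,.245],83.4)
```

```text
t 15.33 pos [ 0.5312 -0.1007  0.2412] h 73.6 row [-0.3176 -0.9692 -0.0135] -0.0273 rows 7.3
```

Request:
send_rows(
  rows="-0.035 -0.11 0 -0.004;-0.07 -0.21 0 -0.008;-0.105 -0.32 0 -0.012;-0.14 -0.43 0 -0.016;-0.18 -0.54 0 -0.02;-0.21 -0.65 0 -0.023;-0.25 -0.76 0 -0.027;-0.28 -0.86 0 -0.027;-0.305 -0.93 0 -0.027;-0.315 -0.962 0 -0.027",
)

```text
clock: 16.17
tool_pos: [0.5377, -0.4064, 0.24]
eef_rot: [0.063, 0.998, 0.0, -0.004]
contact_force: [0.1, -0.0, -4.4]
opening: 0.529
finger_force: 35.0
```

Request:
send_rows(
  rows="0 0 0.1 0;0 0 0.2 0;0 0 0.2 0;0 0 0.2 0;0 0 0.2 0",
)

```text
clock: 16.58
tool_pos: [0.5422, -0.4011, 0.1843]
eef_rot: [0.06, 0.998, 0.0, -0.0]
contact_force: [0.2, -0.7, -4.2]
opening: 0.531
finger_force: 35.0
```

Run:
```python
from h import *
c,p,d=snap('wrist','w4.png')
P=cloud(c,d)
s,tp,M=pose();q=(P-tp)@M;k=(np.abs(q[...,1])<.012)&(q[...,2]>-.05)&(q[...,2]<.03)&(d>0)&(np.abs(q[...,0])<.08)
b=q[k];print('core x range (tool)',np.percentile(b[:,0],[1,99]).round(4));
top=b[(b[:,0]>0)]
for lo in np.arange(-.06,.06,.015):
    e=b[(b[:,0]>lo)&(b[:,0]<lo+.015)]
    if len(e)>20: print(round(lo,3),len(e),np.median(e[:,2]).round(4))
c,p,d=snap('side','s3.png')
g=cv2.cvtColor(p,cv2.COLOR_RGB2HSV)
go([.5405,-.4065,.06],83.4)
```

```text
core x range (tool) [-0.0485  0.0562]
-0.06 278 -0.0307
-0.045 930 -0.031
-0.03 165 -0.0314
-0.015 732 -0.0309
0.0 1260 -0.031
0.015 1400 -0.031
0.03 1565 -0.0311
0.045 1951 -0.0301
t 16.68 pos [ 0.543  -0.4019  0.1859] h 83.1 row [ 0.0077 -0.0158  0.4195] -0.001 rows 3.0
```

Run:
```python
import cv2
a=cv2.imread('pics/s3.png');b=cv2.imread('pics/w4.png')
cv2.imwrite('pics/c3.png',cv2.hconcat([cv2.resize(a[180:360,190:370],(384,384)),cv2.resize(b,(410,384))]))
```

```text
(no output)
```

View pics/c3.png

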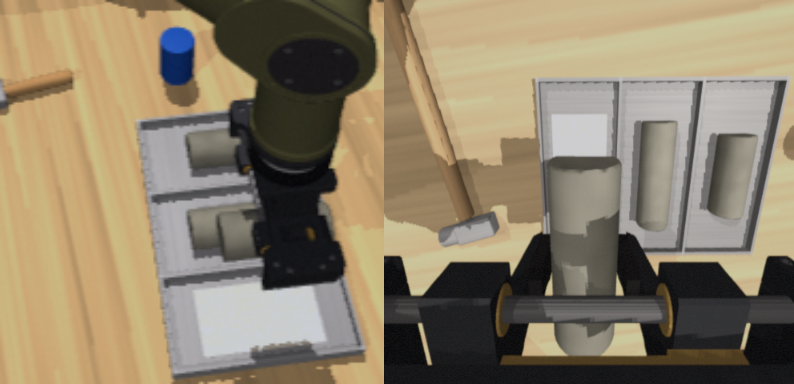

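The core is level and centred in the grip, with its flat 5 mm below the TCP. The ticket is below in the left bay of the wrist view. Descend.

Run:
```python
from h import *
go([.542,-.4062,.018],83.5)
```

```text
t 16.68 pos [ 0.543  -0.4019  0.1859] h 83.1 row [ 0.0032 -0.0141  0.5595] -0.0012 rows 4.0
```

Request:
send_rows(
  rows="0.003 -0.014 0.04 -0.001;0.003 -0.014 0.11 -0.001;0.003 -0.014 0.19 -0.001;0.003 -0.014 0.27 -0.001;0.003 -0.014 0.35 -0.001;0.003 -0.014 0.43 -0.001;0.003 -0.014 0.49 -0.001;0.003 -0.014 0.53 -0.001;0.003 -0.014 0.556 -0.001;0.003 -0.014 0.556 -0.001",
)

```text
clock: 17.52
tool_pos: [0.5399, -0.4056, 0.0159]
eef_rot: [0.058, 0.998, 0.0, -0.001]
contact_force: [0.7, 0.1, -4.1]
opening: 0.529
finger_force: 35.0
```

Request:
send_rows(
  rows="0 0 0 0;0 0 0 0;0 0 0 0",
)

```text
clock: 17.77
tool_pos: [0.5415, -0.4066, 0.0188]
eef_rot: [0.058, 0.998, -0.001, 0.001]
contact_force: [-0.4, 0.2, -5.3]
opening: 0.526
finger_force: 35.0
```

Run:
```python
from h import *
go([.542,-.4062,.010],83.5)
```

```text
t 17.77 pos [ 0.5415 -0.4066  0.0188] h 83.4 row [-0.0016  0.0015  0.0292] -0.0004 rows 0.2
```

Request:
send_rows(
  rows="0 0 0.006 0;0 0 0.012 0;0 0 0.018 0;0 0 0.022 0;0 0 0.024 0;0 0 0.024 0",
)

```text
clock: 18.27
tool_pos: [0.5403, -0.4058, 0.0098]
eef_rot: [0.058, 0.998, 0.0, -0.0]
contact_force: [-0.5, 0.0, -4.8]
opening: 0.523
finger_force: 35.0
```

Request:
send_rows(
  rows="0 0 0.003 0;0 0 0.005 0;0 0 0.005 0;0 0 0.005 0",
)

```text
clock: 18.6
tool_pos: [0.5406, -0.406, 0.0089]
eef_rot: [0.058, 0.998, -0.0, 0.0]
contact_force: [-1.2, 0.7, -0.8]
opening: 0.529
finger_force: 35.0
```

Request:
send_rows(
  rows="0 0 0.003 0;0 0 0.005 0;0 0 0.005 0;0 0 0.005 0",
)

```text
clock: 18.93
tool_pos: [0.5406, -0.406, 0.0088]
eef_rot: [0.058, 0.998, -0.0, 0.0]
contact_force: [-2.6, 2.5, 9.3]
opening: 0.527
finger_force: 35.0
```

Contact made. Open the jaw partway so the fingers stay inside the bay, then rise.

Request:
send_rows(
  rows="0 0 0 0;0 0 0 0;0 0 0 0;0 0 0 0;0 0 0 0;0 0 0 0",
  jaw=-0.36,
)

```text
clock: 19.43
tool_pos: [0.5405, -0.4059, 0.0069]
eef_rot: [0.058, 0.998, 0.0, 0.0]
contact_force: [-0.4, 0.4, -0.1]
opening: 0.68
finger_force: 0.0
```

Request:
send_rows(
  rows="0 0 -0.02 0;0 0 -0.06 0;0 0 -0.12 0;0 0 -0.2 0;0 0 -0.3 0;0 0 -0.4 0;0 0 -0.5 0;0 0 -0.6 0;0 0 -0.65 0;0 0 -0.65 0",
)

```text
clock: 20.27
tool_pos: [0.5429, -0.4074, 0.208]
eef_rot: [0.058, 0.998, -0.002, 0.004]
contact_force: [0.3, 0.3, -0.3]
opening: 0.684
finger_force: 0.0
```

Request:
send_rows(
  rows="0.3 0.1 0 0;0.3 0.3 0 0;0.3 0.5 0 0;0.3 0.7 0 0;0.3 0.8 0 0;0.3 0.9 0 0;0.3 0.9 0 0;0.3 0.9 0 0;0.3 0.9 0 0;0.3 0.9 0 0",
)

```text
clock: 21.1
tool_pos: [0.482, -0.1267, 0.2021]
eef_rot: [0.057, 0.998, -0.0, -0.0]
contact_force: [-0.5, -0.6, -0.0]
opening: 0.685
finger_force: 0.0
```

Run:
```python
from h import *
I=[]
for n in('top','side'):
    c,p,d=snap(n,n+'F.png');P=cloud(c,d);H=P[...,2];I.append(p)
    k=(H>.022)&(H<.05)&(np.hypot(P[...,0]-.541,P[...,1]+.406)<.085)&(np.abs(P[...,1]+.406)<.05)
    r=cv2.minAreaRect(np.ascontiguousarray(P[k][:,:2],np.float32));print(n,r,np.median(H[k]))
    g=cv2.cvtColor(p,cv2.COLOR_RGB2HSV);T=((g[...,1]<30)&(g[...,2]>150)).astype(np.uint8)
    q=np.abs(P[...,0]-.541)<.09;T[~(q&(np.abs(P[...,1]+.406)<.055)&(H<.015))]=0
    if T.sum()>50:
        v,u=np.where(T);b=np.array([ray(c,float(x),float(y),.004)[:2] for x,y in zip(u,v)],np.float32);print('ticket',cv2.minAreaRect(b))
s=sensors.get_state();print(s['clock'],s['tool_pos'])
a=cv2.resize(I[0][60:260,50:430],None,fx=1.05,fy=1.5);b=cv2.resize(I[1][80:360,200:370],None,fx=2,fy=2)
im=np.zeros((560,a.shape[1]+340,3),np.uint8);im[:len(a),:a.shape[1]]=a;im[:,a.shape[1]:]=b
cv2.imwrite('pics/F.png',im[...,::-1])
```

```text
top ((0.5403780937194824, -0.40488338470458984), (0.045038435608148575, 0.11035682260990143), 84.81776428222656) 0.03736023619369616
ticket ((0.5705933570861816, -0.41208794713020325), (0.07973124831914902, 0.07923951745033264), 84.78939819335938)
side ((0.5392537117004395, -0.40834707021713257), (0.047159209847450256, 0.11065155267715454), 82.9136962890625) 0.03728206364478165
ticket ((0.5654842257499695, -0.4098866581916809), (0.08088502287864685, 0.09080618619918823), 83.38740539550781)
21.2 [ 0.48188256 -0.12914901  0.20194841]
```

View pics/F.png

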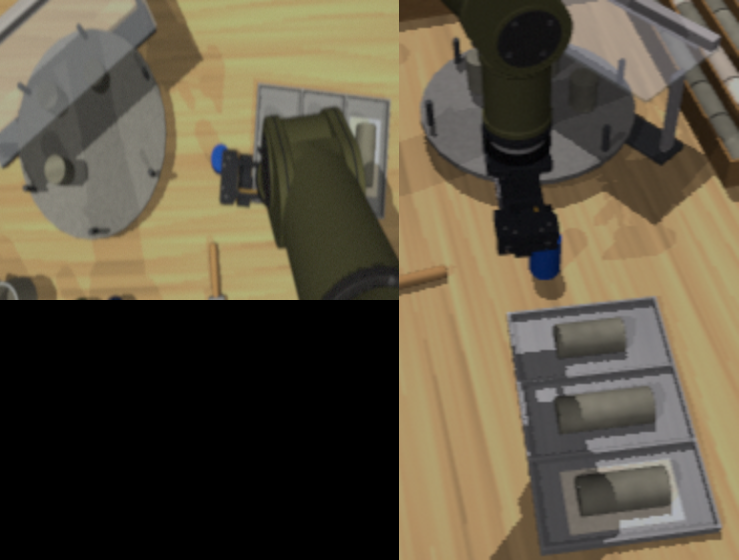

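Final views: the core lies on its flat, centred lengthwise on the ticket (about 1–2 mm off), and both tray cores are undisturbed. Two posts are visible standing. The third is hidden behind the arm, but was standing in the wrist view after the lift, and nothing has touched the table since.

```bash
python3 -c "
from h import *
print(finish_job())"
```

```text
the job is handed in; nothing more can be done
None
```

The job is handed in: the sawn core lies on its flat on the ticket, lengthwise and within about 2 mm of centre. Both tray cores are in place and the turntable was left at rest; the third post was hidden in the final pictures but stood after the lift.

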